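Change the pinch-latched charcoal cartridge of the fume filter

ROBOT

A 6-joint arm with a two-finger parallel gripper is mounted at the origin on the work surface. World frame = base frame: x ahead of the robot, y to its left, z up, the work surface at z = 0. Lengths are in mm, angles in degrees, forces in N, time in s.
With the tool pointing down it reaches from about 300 to 850 mm from the base axis. Payload 4.2 kg.
Tool frame: the origin (TCP) lies between the finger pads; the fingertips stand 22 mm ahead of it and the grasp point (between the pads) lies 3 mm ahead of it; z points along the fingers, y is the direction in which the jaws open and shut (so a half turn about z gives the same grasp; the last joint's range is limited). The gripper opens to 91 mm and grips with 3 to 60 N. Pads are 32 mm wide; open, the fingers measure 118 mm over their backs; the gripper's body (76 mm by 178 mm) begins 60 mm behind the grasp point.
Start: joints at [-72.021, 18.312, 89.639, -0, 72.044, -1.146], TCP at [188.393, -543.276, 235.976] pointing down, gripper open.
Joint ranges: [-177.97, 177.97], [-48.28, 115.42], [12.27, 149.76], [-77.06, 257.06], [2.81, 150.46], [-146.56, 146.56]. Speed limits (degrees/s): [147.25, 147.25, 180, 180, 180, 180].

INTERFACE

Orientations are given as [roll, pitch, yaw] about the fixed x, y, z axes, in that order (R = Rz(yaw) Ry(pitch) Rx(roll)).
In Python, from workcell import telemetry, cams, env gives the robot as it stands.
- The arm moves only by the shell command python3 -m inch 'ROWS' [FORCE]. ROWS is JSON, a list of rows, each an object of numbers: "x", "y", "z": the shift along the tool's x, y, z in cm; "yaw": the turn about the tool's z in units of 5 degrees (1.0 is 5 degrees); "gripper": the gripper's target within -1 to 1 (fully open at 1, half-way at 0, shut at -1). A call has 1 to 12 rows; each row shifts and turns the commanded pose from where the row before left it, along the tool's axes as they then stand; what a row does not reach is not made up. A row lasts 1/12 s, in which the tool goes at most 41.7 mm and 7.16 degrees, less where a joint would pass 70% of its speed; a pose out of reach is approached as far as the arm can. A call is refused whole if a number of a shift passes 4.17 or a number of a turn 1, either way. A call with a gripper value outside its range is refused whole. The fingers move at their own pace and stop on an object; FORCE is the grip in N (left out, the last holds). Time passes only in rows, so rows that do not move let the fingers close. It gives the time, the measured TCP pose, the force and the opening at its end, in the units of the state.
- telemetry.state(): the state, without advancing time (a new reading comes with each control period).
- cams.grab_frame(name): name is "side" or "top"; returns a dict with "pixels" (384x512x3 uint8, red, green, blue), "mtx" (3x3 intrinsics, pixels), "distortion" ([k1, k2, p1, p2, k3] as OpenCV has them; the pictures are not rectified), "rvec" (rotation vector, rad) and "tvec" (3), from world to camera coordinates, as OpenCV has them. Camera axes: x right, y down, z forward; pixel columns grow to the right and rows downward; lengths in mm; the calibration is good to about 2 mm. A picture is of the moment at which its call begins. There is no depth.
- env.job_done(): hands the job in, once; it reports no verdict.
The state is a dict: "time_s": time; "qpos": joint angles; "qvel": joint speeds; "effort": joint torques, N m; "ee_pos": TCP position; "ee_rot": TCP orientation; "force": force on the tool from outside, world axes, zero at the start; "torque": the same for the moment, N m; "gripper_width": finger opening in mm.
Only numpy, scipy, OpenCV 4.12 (cv2) and the standard library are available. Lean on these libraries where they do the work, as an engineer would, in place of code of your own. Each camera call takes 0.05 s, during which the arm holds its last target. There are 200 camera calls.

TASK

Change the charcoal cartridge of the fume filter unit: press the old one in against its sprung seat, pinch its two tabs together to free it, lift it out and stand it gently upright in the enamel tray. Then take the new cartridge by its tabs and press it into the empty bay until it locks home, level, with both tabs sprung right back out. Force nothing: do not wrench at the latched hooks, lean hard on the seat or crush the tabs, and leave everything else standing where it is.

Things in the scene. Friction and masses are not known exactly. Their poses are not given: they have to be found in the camera images.
- unit: fume filter unit: low stainless box, 220 x 180 mm, top at 100 mm, fixed on the shelf; cartridge bay open in its top, fan grille beyond it. Origin on the shelf under the bay's middle; box from x -85 to +135 mm, y +-90 mm. Bay opening 134 (x) x 63 (y) mm
- bay (a point): bay point, 50 mm above the unit's origin, same axes (z up, x along the bay): where the underside of a latched cartridge lies. A lip along each long side of the opening has its inner edge turned down 2.5 mm; the nibs of a latched cartridge hook up behind it, so its tabs give only 2 mm until it has been pressed in 2.5 mm or more
- seat: sprung seat plate (118 x 46 mm) at the bottom of the bay, moving up and down only. Origin: middle of its top face, at the bay point with a cartridge latched, 3 mm above it with the bay empty, hard stop 4.5 mm below it. It pushes up with 9.2 N at the bay point, plus 2 N per mm deeper
- old: used filter cartridge, latched in the bay at the start. Black body 130 (x) x 60 (y) mm, z 0 to 59.5 mm (lowest 10 mm stepped in 2.5 mm), black cover plate 140 x 92 mm, z 59.5 to 63 mm. Origin: centre of the underside, x lengthwise, y across; same either way round. 0.24 to 0.33 kg. Latched, its plate is 9.5 mm above the unit's top, free to go down 4.5 mm
- old_tabs (a point): point midway between the old cartridge's two upright tabs, on top of its cover plate (z 63 mm). Tabs rise 40 mm above it, 30 mm long (x), 5 mm thick; outer faces at y +-29 mm at rest, +-20.5 mm fully pinched. Bare plate outside each tab (y 29 to 46 mm) to press on with the fingertips
- old_left (a joint): old cartridge's +y tab, measured inward: 0 = right out (rest), 0.0085 m = pinched in to its hard stop. Own spring: 5 N at 0, 12 N at the stop. Low on the tab a hook reaches out through the body's side to y 38.2 mm (z 39.5 to 43.5) with an upturned nib, 3 mm thick, 2.3 mm high. Pinched fully, the hooks lie inside the body's sides; they have no sloping lead-in, so a cartridge goes in or out only with tabs pinched
- old_right (a joint): old cartridge's -y tab, measured inward: 0 = right out (rest), 0.0085 m = pinched in to its hard stop. Own spring: 5 N at 0, 12 N at the stop
- new: new filter cartridge, the same in shape and size as the old one (0.26 kg), standing upright on the shelf at the start. Origin: centre of the underside, x lengthwise, y across; same either way round
- new_tabs (a point): point midway between the new cartridge's two tabs, on top of its cover plate, 63 mm above its underside; tabs as on the old one
- new_left (a joint): new cartridge's +y tab, measured inward: 0 = right out (rest), 0.0085 m = pinched in to its hard stop. Own spring: 5 N at 0, 12 N at the stop
- new_right (a joint): new cartridge's -y tab, measured inward: 0 = right out (rest), 0.0085 m = pinched in to its hard stop. Own spring: 5 N at 0, 12 N at the stop
- tray: open off-white enamel tray with a dark rim, 200 (x) x 140 (y) mm, 28 mm high, walls and floor 4 mm thick, fixed on the shelf. Origin: centre of its underside; its inner floor is 4 mm above that
- salt: bystander: stainless salt mill, 48 mm diameter, 117 mm tall; origin centre of underside
- pepper: bystander: stainless pepper mill, 48 mm diameter, 117 mm tall; origin centre of underside
- canister: bystander: mint-green ceramic canister with wire clamp lid, 110 mm diameter (135 mm over the wire clip), 132 mm tall; origin centre of underside
- lid_lifter: bystander: grey silicone lid lifter, 64 x 34 mm, 34 mm high; origin centre of underside
- tin_flat: bystander: closed flat tin, 68 mm diameter, 34 mm tall; origin centre of underside
- tin_tall: bystander: closed tall tin, 60 mm diameter, 75 mm tall; origin centre of underside
- tin_wide: bystander: closed wide tin, 84 mm diameter, 45 mm tall; origin centre of underside
Things that resemble listed ones, but are neither listed nor needed, are in the scene too. Leave any yellow look-alike of the new alone. Leave any blue look-alike of the tray alone.

How it is judged:
By the outcome, as a careful person would: the job done as asked, in the order asked, and still so for the second after the job is handed in, with the robot touching nothing.
It also fails if it takes over 64 s, if anything falls off the work surface, if the arm or the gripper's body presses on something with over 40 N, if the wrist force passes 120 N, or if a joint passes its speed limit or range.

## Working session

There is one attempt and no reset: what is moved stays moved. The work goes in short steps, Python scripts to look and compute and a shell command to move; the robot and the scene stay as the last step left them, time stands still between calls to the robot, and variables do not carry over. Pictures are saved under pics/ and viewed, about 8 in all and at most 12, crops included, and the job is handed in when it is done.

```bash
ls; mkdir -p pics; python3 - <<'E'
from workcell import telemetry, cams
import cv2
print(telemetry.state())
for n in("top","side"):
    f=cams.grab_frame(n); cv2.imwrite(f"pics/{n}0.png",f["pixels"][:,:,::-1])
    print(n,f["mtx"],f["distortion"],f["rvec"],f["tvec"])
import numpy as np
a=[cv2.imread(f"pics/{n}0.png") for n in("top","side")]
E
```

```text
pics
{'time_s': 0.0, 'qpos': array([-7.20238601e+01,  1.83507165e+01,  8.97092652e+01, -1.39417560e-03,
        7.20424143e+01, -1.14435035e+00]), 'qvel': array([0.05950902, 0.04900394, 0.01604432, 0.02230291, 0.03926497,
       0.00813671]), 'effort': array([-1.23256541e-04, -4.12451327e+01, -2.31967610e+01,  7.28241890e-02,
        4.55808837e-02, -1.29596119e-04]), 'ee_pos': array([ 188.20375659, -542.81439239,  235.11013873]), 'ee_rot': array([-1.79897598e+02, -7.19762829e-04,  1.91209207e+01]), 'force': array([ 0.10320063, -0.78615825,  0.54075644]), 'torque': array([ 0.0146102 ,  0.00814767, -0.00609563]), 'gripper_width': 91.47548685874071}
top [[350.22110578   0.         249.4369977 ]
 [  0.         350.22110578 195.35319696]
 [  0.           0.           1.        ]] [-0.07047083  0.          0.          0.          0.        ] [ 2.16493939 -2.15634447  0.13071982] [ -36.78687607  533.52099377 1085.77394751]
side [[351.31132497   0.         261.17325519]
 [  0.         351.31132497 187.82351651]
 [  0.           0.           1.        ]] [-0.08774399  0.          0.          0.          0.        ] [ 0.34409166 -2.68419051  1.3694476 ] [508.42073526 165.84665528 941.96708699]
```

View pics/top0.png

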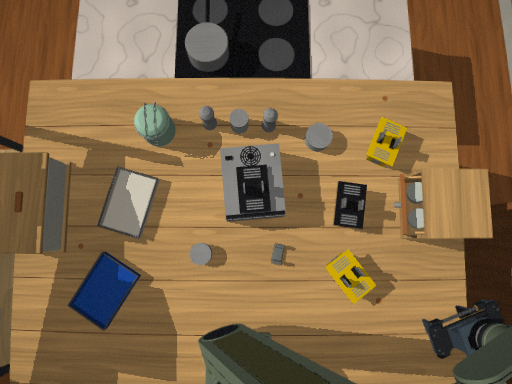

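View pics/side0.png

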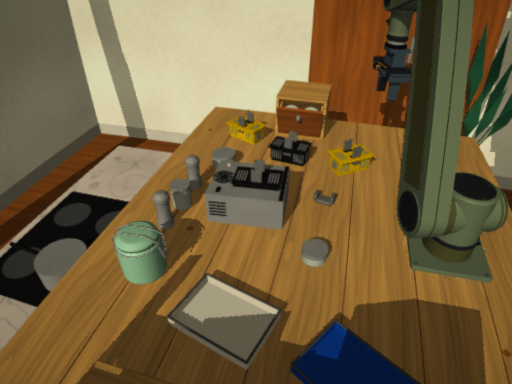

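The top view shows these candidates:
- **Cartridges:** the old one is black, in the unit at (253,190). A black one stands free at (350,204), which I take as the new one. Yellow look-alikes are at (386,142) and (351,277).
- **Trays:** the off-white one with a dark rim is at (129,203), the right one. The blue look-alike is at (105,290).

I'll check this in one close crop.

```bash
cat > h.py <<'E'
import numpy as np, cv2
from workcell import telemetry, cams
def grab(n):
    f=cams.grab_frame(n); f["img"]=f["pixels"][:,:,::-1].copy(); return f
def ray(f,uv):
    p=cv2.undistortPoints(np.float64(uv).reshape(-1,1,2),f["mtx"],f["distortion"]).reshape(-1,2)
    R=cv2.Rodrigues(f["rvec"])[0]; t=np.ravel(f["tvec"])
    return -R.T@t, np.c_[p,np.ones(len(p))]@R
def plane(f,uv,z):
    c,d=ray(f,uv); return c+d*((z-c[2])/d[:,2])[:,None]
def proj(f,P): return cv2.projectPoints(np.float64(P).reshape(-1,1,3),np.float64(f["rvec"]),np.float64(f["tvec"]),f["mtx"],f["distortion"])[0].reshape(-1,2)
def blob(f,mask,roi):
    x0,y0,x1,y1=roi; m=np.zeros(mask.shape,np.uint8); m[y0:y1,x0:x1]=mask[y0:y1,x0:x1]
    cs=cv2.findContours(m,cv2.RETR_EXTERNAL,cv2.CHAIN_APPROX_NONE)[0]
    return max(cs,key=cv2.contourArea).reshape(-1,2)
E
python3 - <<'E'
from h import *
f=grab("top"); im=f["img"]
a=cv2.resize(im[135:235,210:380],None,fx=4.7,fy=4.7,interpolation=cv2.INTER_CUBIC)
cv2.imwrite("pics/crop1.png",a)
g=im.max(2); hsv=cv2.cvtColor(im,cv2.COLOR_BGR2HSV)
def rep(name,c,z):
    P=plane(f,c,z)[:,:2].astype(np.float32); print(name,cv2.minAreaRect(P),cv2.minAreaRect(c))
dark=(g<60).astype(np.uint8)
rep("new",blob(f,dark,(325,170,375,240)),63)
rep("old",blob(f,dark,(225,160,282,217)),113)
E
```

```text
new ((502.3883972167969, -347.89141845703125), (90.0804443359375, 138.39942932128906), 82.32160949707031) ((350.1036376953125, 204.5670623779297), (28.8226318359375, 44.39347839355469), 6.34019136428833)
old ((546.7847900390625, -46.48601531982422), (167.79501342773438, 161.8233642578125), 0.23540329933166504) ((253.5, 188.0), (56.0, 55.0), 90.0)
```

View pics/crop1.png

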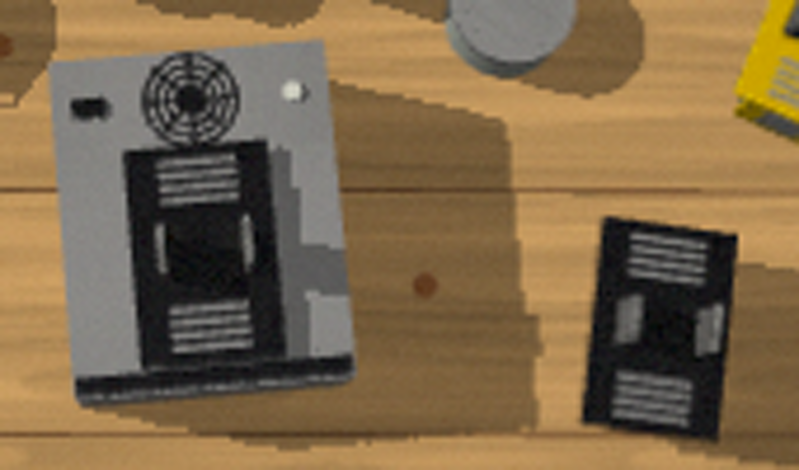

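The crop shows the old cartridge's cover plate from about (236,167) to (270,213) in full-image pixels, with the grille at the top, which is +x. The free black cartridge at about (350,204) has the same plate and tabs, so it is the new one. Next I'll measure the poses.

```bash
cat > meas.py <<'E'
from h import *
def fit(f,z,poly,lo=None,thr=60,S=6,inv=False,mask=None):
    """min-area rect of dark blob inside full-image polygon, subpixel via upsampling"""
    poly=np.array(poly,float); x0,y0=np.floor(poly.min(0)).astype(int)-2; x1,y1=np.ceil(poly.max(0)).astype(int)+3
    c=cv2.resize(f["img"][y0:y1,x0:x1],None,fx=S,fy=S,interpolation=cv2.INTER_CUBIC)
    m=(mask(c) if mask else c.max(2)<thr).astype(np.uint8)
    pm=np.zeros(m.shape,np.uint8); cv2.fillPoly(pm,[((poly-[x0,y0]+.5)*S-.5).astype(int)],1); m&=pm
    m=cv2.morphologyEx(m,cv2.MORPH_OPEN,np.ones((2*S,2*S)))
    cs=cv2.findContours(m,cv2.RETR_EXTERNAL,cv2.CHAIN_APPROX_NONE)[0]
    k=max(cs,key=cv2.contourArea).reshape(-1,2)
    uv=(k+.5)/S-.5+[x0,y0]
    return cv2.minAreaRect(plane(f,uv,z)[:,:2].astype(np.float32))
E
python3 - <<'E'
from meas import *
fs=[grab("top") for _ in range(2)]
t=lambda p:(np.array(p)/4.7+[210,135])
old=[t(p) for p in [(118,146),(150,143),(272,132),(293,364),(146,376),(140,376)]]
for f in fs[:2]:
  for th in(55,70):
    print("old",fit(f,113-0.,old,thr=th)," new",fit(f,63,[(328,172),(372,172),(372,236),(328,236)],thr=th))
f=fs[0]
# unit top corners by hand
print("unit top",plane(f,[t((50,63)),t((325,40)),t((353,357)),t((77,380))],100).round(1).tolist())
poly=[(95,160),(165,160),(165,245),(95,245)]
hsv=lambda c:cv2.cvtColor(c,cv2.COLOR_BGR2HSV)
print("tray in",fit(f,28,poly,mask=lambda c:(hsv(c)[...,1]<50)&(c.max(2)>75)))
cv2.imwrite("pics/tray.png",cv2.resize(f["img"][155:250,85:175],None,fx=6,fy=6,interpolation=cv2.INTER_CUBIC))
print(f["img"][203,120:165].tolist()[::3])
print("tray dark", fit(f,28,poly,S=8,mask=lambda c:(hsv(c)[...,1]<70)))
E
```

```text
old ((540.8455810546875, -46.31685256958008), (145.30845642089844, 91.673583984375), 5.198996543884277)  new ((502.1767578125, -348.3487548828125), (89.90402221679688, 137.9342041015625), 82.45453643798828)
old ((542.4850463867188, -46.476173400878906), (148.53604125976562, 93.03085327148438), 5.192436218261719)  new ((501.5767517089844, -348.5432434082031), (91.24397277832031, 139.7724609375), 82.32041931152344)
old ((540.975341796875, -46.20248794555664), (145.206787109375, 91.4478988647461), 4.930069446563721)  new ((502.1554260253906, -348.3999328613281), (89.8852767944336, 137.8420867919922), 82.37220001220703)
old ((542.5787963867188, -46.336181640625), (148.39674377441406, 92.93948364257812), 4.942699909210205)  new ((501.706787109375, -348.2937927246094), (91.29781341552734, 139.81747436523438), 82.65483093261719)
unit top [[669.3, 53.8, 100.0], [685.5, -124.8, 100.0], [479.1, -141.1, 100.0], [463.8, 33.8, 100.0]]
tray in ((511.38763427734375, 356.3538818359375), (135.34820556640625, 196.52857971191406), 74.12274169921875)
[[117, 129, 132], [116, 127, 131], [119, 127, 134], [118, 129, 133], [126, 139, 144], [182, 198, 208], [179, 196, 204], [182, 200, 205], [176, 194, 201], [170, 184, 191], [65, 71, 75], [55, 91, 117], [56, 91, 116], [58, 90, 119], [54, 90, 116]]
tray dark ((510.94134521484375, 355.9591369628906), (149.82327270507812, 204.3087615966797), 74.32074737548828)
```

View pics/tray.png

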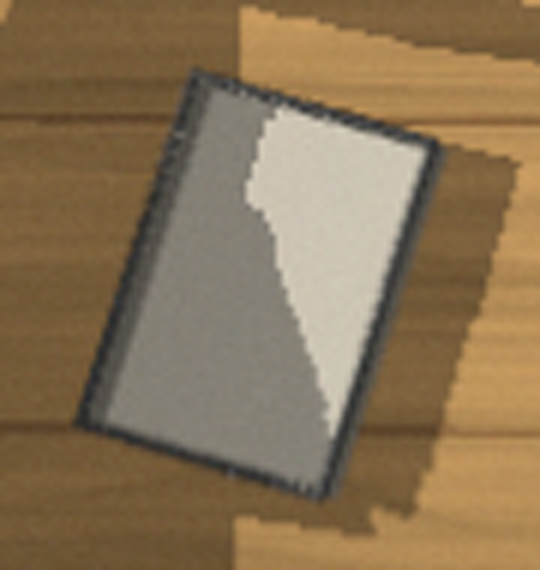

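The tray crop shows the off-white tray whole, its rim corners at about (118,167), (158,179), (140,237) and (98,225) in full-image pixels. Next I'll settle the old cartridge's centre along x using its tabs and vents.

```bash
python3 - <<'E'
from meas import *
f=grab("top"); t=lambda p:((np.array(p)+.5)/4.7-.5+[210,135])
c,_=ray(f,[[256,192]]); print("cam",c)
print("vents",plane(f,[t((157,155)),t((240,155)),t((170,355)),t((253,350))],113).mean(0))
print("tabs",plane(f,[t((160,247)),t((249,244))],153).round(1).tolist())
print("new tabs",plane(f,[t((628,320)),t((710,330))],103).round(1).tolist())
print("new vents",plane(f,[t((632,232)),t((707,240)),t((690,425)),t((612,413))],63).mean(0))
# profile along plate long axis at z=113: brightness at offset lines
a=np.radians(5.0); u=np.array([np.cos(a),np.sin(a)]); v=np.array([-u[1],u[0]])
g=cv2.cvtColor(f["img"],cv2.COLOR_BGR2GRAY).astype(np.float32)
for off in(-38,38):
  for lo in(-90,55):
    s=np.arange(lo,lo+40,2.); P=np.array([541,-46.3])+s[:,None]*u+off*v
    uv=proj(f,np.c_[P,np.full(len(P),113)]).astype(np.float32)
    print(off,list(zip(s.astype(int).tolist(),cv2.remap(g,uv[None,:,0],uv[None,:,1],1)[0].astype(int).tolist())))
  
E
```

```text
cam [ 400.677391    -33.15406369 1141.60475934]
vents [544.63701331 -45.67906441 113.        ]
tabs [[542.6, -17.9, 153.0], [544.7, -71.9, 153.0]]
new tabs [[504.1, -315.6, 103.0], [497.9, -368.4, 103.0]]
new vents [ 503.60979    -348.14271048   63.        ]
-38 [(-90, 92), (-88, 85), (-86, 72), (-84, 68), (-82, 92), (-80, 72), (-78, 43), (-76, 27), (-74, 26), (-72, 26), (-70, 20), (-68, 36), (-66, 42), (-64, 29), (-62, 26), (-60, 25), (-58, 24), (-56, 21), (-54, 21), (-52, 24)]
-38 [(55, 22), (57, 20), (59, 21), (61, 26), (63, 29), (65, 27), (67, 26), (69, 24), (71, 20), (73, 54), (75, 99), (77, 120), (79, 129), (81, 130), (83, 130), (85, 130), (87, 131), (89, 131), (91, 132), (93, 133)]
38 [(-90, 99), (-88, 86), (-86, 72), (-84, 62), (-82, 87), (-80, 79), (-78, 46), (-76, 29), (-74, 24), (-72, 27), (-70, 29), (-68, 49), (-66, 68), (-64, 46), (-62, 32), (-60, 25), (-58, 26), (-56, 28), (-54, 29), (-52, 26)]
38 [(55, 15), (57, 14), (59, 20), (61, 22), (63, 23), (65, 24), (67, 24), (69, 23), (71, 25), (73, 65), (75, 123), (77, 130), (79, 134), (81, 134), (83, 134), (85, 133), (87, 132), (89, 132), (91, 133), (93, 134)]
```

Poses so far:
- **Old:** (544, −46), yaw 5.0°
- **New:** (502, −348), yaw −7.6°
- **Tray:** (511, 356), yaw −15.8°

I'm moving over the old cartridge.

```bash
python3 -m inch '[{"yaw":0.94},{"yaw":0.94},{"yaw":0.94},{"x":2.486,"y":-2.902},{"x":2.486,"y":-2.902},{"x":2.486,"y":-2.902},{"x":2.486,"y":-2.902},{"x":2.486,"y":-2.902},{"x":2.486,"y":-2.902},{"x":2.486,"y":-2.902},{"x":2.486,"y":-2.902}]'
python3 -m inch '[{"x":2.486,"y":-2.902},{"x":2.486,"y":-2.902},{"x":2.486,"y":-2.902},{"x":2.486,"y":-2.902},{"x":2.486,"y":-2.902},{"x":2.486,"y":-2.902},{"x":2.486,"y":-2.902},{"x":2.486,"y":-2.902},{"gripper":0.44,"z":1.5},{"gripper":0.44,"z":1.5},{"gripper":0.44,"z":1.0},{"gripper":0.44}]' 10
cat > s.py <<'E'
from h import *
import sys
n=int(sys.argv[1]) if len(sys.argv)>1 else 1
r=[]
for i in range(n):
    s=telemetry.state(); r.append(np.r_[s["ee_pos"],s["ee_rot"],s["force"],s["torque"],s["gripper_width"]])
    if i<n-1: cams.grab_frame("top")
r=np.mean(r,0); print("t",round(s["time_s"],2),"pos",r[:3].round(2),"rot",r[3:6].round(2),"F",r[6:9].round(2),"T",r[9:12].round(3),"w",r[12].round(2))
E
python3 s.py 4
```

```text
t 0.45 pos [ 188.37 -543.2   235.81] rot [-179.99   -0.     19.12] F [-0.28 -0.04  0.38] T [ 0.    -0.002 -0.008] w 91.12invalid input
invalid input
```

```bash
python3 -m inch '[{"x":0,"y":0,"z":0,"yaw":0.94,"gripper":1}]'; echo; python3 -m inch '[{"yaw":0.94,"gripper":1}]' 10
```

```text
time_s: 0.53
ee_pos: [188.4, -543.2, 236.0]
ee_rot: [180.0, 0.0, 14.4]
force: [-0.5, -0.2, -0.4]
gripper_width: 91.5
invalid input
```

```bash
python3 -m inch '[{"x":0,"y":0,"z":0,"yaw":0.94,"gripper":1},{"x":0,"y":0,"z":0,"yaw":0.94,"gripper":1},{"x":2.486,"y":-2.902,"z":0,"yaw":0,"gripper":1},{"x":2.486,"y":-2.902,"z":0,"yaw":0,"gripper":1},{"x":2.486,"y":-2.902,"z":0,"yaw":0,"gripper":1},{"x":2.486,"y":-2.902,"z":0,"yaw":0,"gripper":1},{"x":2.486,"y":-2.902,"z":0,"yaw":0,"gripper":1},{"x":2.486,"y":-2.902,"z":0,"yaw":0,"gripper":1},{"x":2.486,"y":-2.902,"z":0,"yaw":0,"gripper":1},{"x":2.486,"y":-2.902,"z":0,"yaw":0,"gripper":1}]' 10
python3 -m inch '[{"x":2.486,"y":-2.902,"z":0,"yaw":0,"gripper":1},{"x":2.486,"y":-2.902,"z":0,"yaw":0,"gripper":1},{"x":2.486,"y":-2.902,"z":0,"yaw":0,"gripper":1},{"x":2.486,"y":-2.902,"z":0,"yaw":0,"gripper":1},{"x":2.486,"y":-2.902,"z":0,"yaw":0,"gripper":1},{"x":2.486,"y":-2.902,"z":0,"yaw":0,"gripper":1},{"x":2.486,"y":-2.902,"z":0,"yaw":0,"gripper":1},{"x":2.486,"y":-2.902,"z":0,"yaw":0,"gripper":1},{"x":0,"y":0,"z":1.5,"yaw":0,"gripper":0.44},{"x":0,"y":0,"z":1.5,"yaw":0,"gripper":0.44},{"x":0,"y":0,"z":1.0,"yaw":0,"gripper":0.44},{"x":0,"y":0,"z":0,"yaw":0,"gripper":0.44}]' 10
python3 s.py 4
```

```text
time_s: 1.37
ee_pos: [366.9, -293.0, 236.2]
ee_rot: [180.0, -0.0, 5.0]
force: [0.6, 0.4, 0.4]
gripper_width: 91.3
time_s: 2.37
ee_pos: [542.5, -45.7, 193.6]
ee_rot: [-180.0, 0.3, 5.0]
force: [-0.3, 0.1, -1.1]
gripper_width: 68.0
t 2.52 pos [543.43 -46.06 195.31] rot [0.01 0.09 5.  ] F [ 0.05 -0.05 -0.16] T [ 0.003  0.035 -0.003] w 66.53
```

```bash
cat > look.py <<'E'
from h import *
import sys
n=sys.argv[1]; tb=list(map(int,sys.argv[2].split(","))); sb=list(map(int,sys.argv[3].split(",")))
o=[]
for nm,(x,y,w,h) in(("top",tb),("side",sb)):
    f=grab(nm); c=f["img"][y:y+h,x:x+w]; o.append(cv2.resize(c,(int(w*500/h),500),interpolation=cv2.INTER_CUBIC))
a=np.hstack(o); k=min(1,800/a.shape[1]); cv2.imwrite(f"pics/{n}.png",cv2.resize(a,None,fx=k,fy=k,interpolation=cv2.INTER_AREA)); print(a.shape)
E
python3 look.py a1 210,130,90,100 190,90,130,140
```

```text
(500, 914, 3)
```

View pics/a1.png

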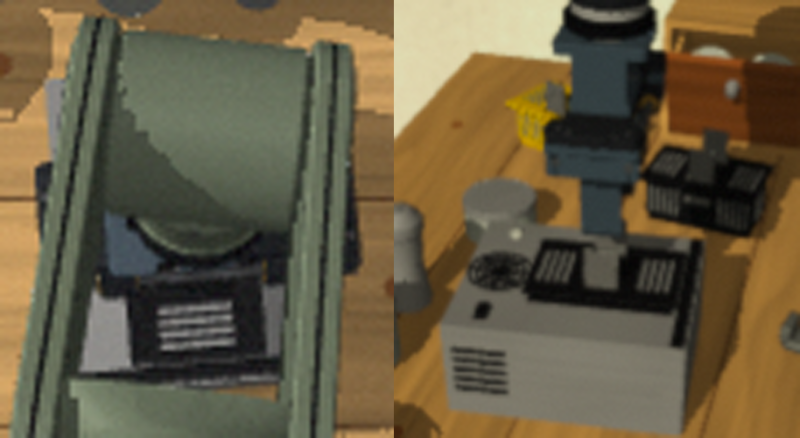

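The side view shows the fingers centred on the tabs lengthwise, at about (288,160) in full-image pixels. I'll go down beside them, then press in small steps.

```bash
python3 -m inch '[{"x":0,"y":0,"z":1,"yaw":0,"gripper":0.44},{"x":0,"y":0,"z":1,"yaw":0,"gripper":0.44},{"x":0,"y":0,"z":1,"yaw":0,"gripper":0.44},{"x":0,"y":0,"z":1,"yaw":0,"gripper":0.44},{"x":0,"y":0,"z":0.8,"yaw":0,"gripper":0.44},{"x":0,"y":0,"z":0.4,"yaw":0,"gripper":0.44},{"x":0,"y":0,"z":0,"yaw":0,"gripper":0.44}]'
python3 s.py 3
for i in 1 2; do python3 -m inch '[{"x":0,"y":0,"z":0.1,"yaw":0,"gripper":0.44},{"x":0,"y":0,"z":0.1,"yaw":0,"gripper":0.44}]'; done; python3 s.py 3
```

```text
time_s: 3.2
ee_pos: [543.2, -45.8, 142.4]
ee_rot: [-180.0, 0.2, 5.0]
force: [-0.4, 0.0, 0.4]
gripper_width: 65.7
t 3.3 pos [543.69 -45.87 143.19] rot [-59.99   0.07   5.03] F [-0.12 -0.26  0.02] T [ 0.046  0.013 -0.013] w 65.64
time_s: 3.47
ee_pos: [544.4, -45.9, 142.5]
ee_rot: [180.0, -0.1, 5.0]
force: [0.3, 0.3, -0.1]
gripper_width: 65.8
time_s: 3.63
ee_pos: [544.1, -45.9, 140.1]
ee_rot: [180.0, -0.0, 5.0]
force: [0.7, 0.2, -0.8]
gripper_width: 65.3
t 3.73 pos [543.95 -45.91 139.96] rot [ 1.7999e+02 -1.0000e-02  5.0300e+00] F [ 0.25 -0.19 -0.19] T [ 0.021  0.031 -0.022] w 65.58
```

```bash
python3 -m inch '[{"x":0,"y":0,"z":0.1,"yaw":0,"gripper":0.44},{"x":0,"y":0,"z":0.1,"yaw":0,"gripper":0.44},{"x":0,"y":0,"z":0.1,"yaw":0,"gripper":0.44},{"x":0,"y":0,"z":0.1,"yaw":0,"gripper":0.44}]'
for i in 1 2 3; do python3 -m inch '[{"x":0,"y":0,"z":0.1,"yaw":0,"gripper":0.44},{"x":0,"y":0,"z":0,"yaw":0,"gripper":0.44}]'|grep -E "pos|force"; python3 s.py 2; done
```

```text
time_s: 4.07
ee_pos: [543.9, -45.9, 135.8]
ee_rot: [180.0, 0.0, 5.0]
force: [0.8, -0.3, -0.2]
gripper_width: 65.7
ee_pos: [544.0, -45.9, 135.3]
force: [-0.7, -0.5, 2.1]
t 4.28 pos [543.97 -45.9  135.33] rot [ 1.7999e+02 -1.0000e-02  5.0300e+00] F [-0.71 -0.32  2.91] T [0.046 0.238 0.016] w 65.53
ee_pos: [544.0, -45.9, 134.7]
force: [-2.8, 0.4, 7.2]
t 4.5 pos [543.99 -45.9  134.78] rot [ 1.7999e+02 -3.0000e-02  5.0300e+00] F [-2.63  0.67  7.41] T [0.1   0.452 0.017] w 65.7
ee_pos: [544.0, -45.9, 134.0]
force: [-2.3, 0.4, 9.0]
t 4.72 pos [543.97 -45.91 134.04] rot [ 1.7999e+02 -3.0000e-02  5.0300e+00] F [-2.83 -0.2   9.03] T [ 0.087  0.541 -0.024] w 65.47
```

```bash
for i in 1 2; do python3 -m inch '[{"x":0,"y":0,"z":0.1,"yaw":0,"gripper":0.44},{"x":0,"y":0,"z":0,"yaw":0,"gripper":0.44}]'|grep -E "pos|force"; python3 s.py 2; done
```

```text
ee_pos: [544.0, -45.9, 133.3]
force: [-3.0, -0.7, 10.5]
t 4.93 pos [544.   -45.89 133.3 ] rot [ 1.7999e+02 -4.0000e-02  5.0300e+00] F [-2.88 -0.35 10.43] T [0.124 0.653 0.011] w 65.48
ee_pos: [544.0, -45.9, 132.5]
force: [-3.4, 1.3, 12.2]
t 5.15 pos [544.01 -45.9  132.58] rot [ 1.7999e+02 -6.0000e-02  5.0200e+00] F [-3.9   0.95 11.78] T [0.19  0.774 0.021] w 65.68
```

```bash
python3 -m inch '[{"x":0,"y":0,"z":0.1,"yaw":0,"gripper":0.44},{"x":0,"y":0,"z":0,"yaw":0,"gripper":0.44}]' | grep force; python3 s.py 2;  python3 -m inch '[{"x":0,"y":0,"z":0,"yaw":0,"gripper":0.25},{"x":0,"y":0,"z":0,"yaw":0,"gripper":0.2},{"x":0,"y":0,"z":0,"yaw":0,"gripper":0.1},{"x":0,"y":0,"z":0,"yaw":0,"gripper":0.0},{"x":0,"y":0,"z":0,"yaw":0,"gripper":-0.1},{"x":0,"y":0,"z":0,"yaw":0,"gripper":-0.2},{"x":0,"y":0,"z":0,"yaw":0,"gripper":-0.2}]' 20; python3 s.py 3
```

```text
force: [-3.8, 0.3, 13.7]
t 5.37 pos [544.02 -45.91 131.82] rot [ 1.7999e+02 -6.0000e-02  5.0200e+00] F [-3.67  0.31 13.64] T [0.162 0.83  0.031] w 65.73
time_s: 5.95
ee_pos: [544.7, -45.0, 132.1]
ee_rot: [-179.9, -0.2, 5.0]
force: [-2.6, 3.3, 14.3]
gripper_width: 39.9
t 6.05 pos [544.71 -44.98 132.1 ] rot [-1.7992e+02 -1.7000e-01  5.0100e+00] F [-2.84  3.66 13.82] T [0.744 0.55  0.089] w 39.88
```

```bash
python3 -m inch '[{"x":0,"y":-0.08,"z":0,"yaw":0,"gripper":-0.2},{"x":0,"y":0,"z":0,"yaw":0,"gripper":-0.2}]'; python3 s.py 2; python3 -m inch '[{"x":0,"y":0,"z":-0.1,"yaw":0,"gripper":-0.2},{"x":0,"y":0,"z":-0.1,"yaw":0,"gripper":-0.2},{"x":0,"y":0,"z":-0.1,"yaw":0,"gripper":-0.2},{"x":0,"y":0,"z":-0.1,"yaw":0,"gripper":-0.2},{"x":0,"y":0,"z":-0.1,"yaw":0,"gripper":-0.2}]';python3 s.py 2;  python3 -m inch '[{"x":0,"y":0,"z":-0.1,"yaw":0,"gripper":-0.2},{"x":0,"y":0,"z":-0.1,"yaw":0,"gripper":-0.2},{"x":0,"y":0,"z":-0.1,"yaw":0,"gripper":-0.2},{"x":0,"y":0,"z":-0.1,"yaw":0,"gripper":-0.2},{"x":0,"y":0,"z":-0.1,"yaw":0,"gripper":-0.2}]';python3 s.py 2
```

```text
time_s: 6.22
ee_pos: [544.7, -44.8, 132.2]
ee_rot: [180.0, -0.2, 5.0]
force: [-2.3, 0.6, 13.1]
gripper_width: 40.1
t 6.27 pos [544.71 -44.82 132.16] rot [179.99  -0.18   5.03] F [-2.78  0.78 12.83] T [0.261 0.572 0.081] w 40.09
time_s: 6.68
ee_pos: [544.6, -44.9, 136.1]
ee_rot: [-180.0, -0.1, 5.0]
force: [-0.3, 0.9, 5.1]
gripper_width: 39.4
t 6.73 pos [544.63 -44.84 136.15] rot [-1.7999e+02 -1.4000e-01  5.0200e+00] F [-0.08  1.34  5.12] T [0.24  0.097 0.053] w 39.71
time_s: 7.15
ee_pos: [543.0, -45.3, 139.0]
ee_rot: [180.0, 0.2, 5.0]
force: [0.9, -0.1, -2.1]
gripper_width: 39.8
t 7.2 pos [543.02 -45.27 139.1 ] rot [1.7999e+02 1.4000e-01 5.0300e+00] F [ 0.28  0.2  -2.14] T [ 0.032 -0.094 -0.013] w 39.91
```

The old cartridge is free: the wrist force now shows only its weight. I'll lift it clear, turn and carry it to the tray.

```bash
python3 -m inch '[{"x":0,"y":0,"z":-0.6,"yaw":0,"gripper":-0.2},{"x":0,"y":0,"z":-1,"yaw":0,"gripper":-0.2},{"x":0,"y":0,"z":-1,"yaw":0,"gripper":-0.2},{"x":0,"y":0,"z":-1.2,"yaw":0,"gripper":-0.2},{"x":0,"y":0,"z":-1.2,"yaw":0,"gripper":-0.2},{"x":0,"y":0,"z":-1.2,"yaw":0,"gripper":-0.2},{"x":0,"y":0,"z":-1.2,"yaw":0.6,"gripper":-0.2},{"x":0,"y":0,"z":-0.6,"yaw":0.6,"gripper":-0.2},{"x":0,"y":0,"z":0,"yaw":0.6,"gripper":-0.2},{"x":0,"y":0,"z":0,"yaw":0.6,"gripper":-0.2},{"x":0,"y":0,"z":0,"yaw":0.6,"gripper":-0.2},{"x":0,"y":0,"z":0,"yaw":0.6,"gripper":-0.2}]'
python3 -m inch '[{"x":-0.34,"y":-1.066,"z":0,"yaw":0,"gripper":-0.2},{"x":-0.6806,"y":-2.1317,"z":0,"yaw":0,"gripper":-0.2},{"x":-0.6806,"y":-2.1317,"z":0,"yaw":0,"gripper":-0.2},{"x":-0.6806,"y":-2.1317,"z":0,"yaw":0,"gripper":-0.2},{"x":-0.6806,"y":-2.1317,"z":0,"yaw":0,"gripper":-0.2},{"x":-0.6806,"y":-2.1317,"z":0,"yaw":0,"gripper":-0.2},{"x":-0.6806,"y":-2.1317,"z":0,"yaw":0,"gripper":-0.2},{"x":-0.6806,"y":-2.1317,"z":0,"yaw":0,"gripper":-0.2},{"x":-0.6806,"y":-2.1317,"z":0,"yaw":0,"gripper":-0.2},{"x":-0.6806,"y":-2.1317,"z":0,"yaw":0,"gripper":-0.2}]'
python3 -m inch '[{"x":-0.6806,"y":-2.1317,"z":0,"yaw":0,"gripper":-0.2},{"x":-0.6806,"y":-2.1317,"z":0,"yaw":0,"gripper":-0.2},{"x":-0.6806,"y":-2.1317,"z":0,"yaw":0,"gripper":-0.2},{"x":-0.6806,"y":-2.1317,"z":0,"yaw":0,"gripper":-0.2},{"x":-0.6806,"y":-2.1317,"z":0,"yaw":0,"gripper":-0.2},{"x":-0.6806,"y":-2.1317,"z":0,"yaw":0,"gripper":-0.2},{"x":-0.6806,"y":-2.1317,"z":0,"yaw":0,"gripper":-0.2},{"x":-0.6806,"y":-2.1317,"z":0,"yaw":0,"gripper":-0.2},{"x":-0.34,"y":-1.066,"z":0,"yaw":0,"gripper":-0.2},{"x":0,"y":0,"z":0,"yaw":0,"gripper":-0.2}]'
python3 s.py 3; python3 look.py a2 60,120,140,140 120,120,200,230
```

```text
time_s: 8.2
ee_pos: [543.5, -45.2, 221.1]
ee_rot: [180.0, -0.0, -13.1]
force: [0.3, -0.0, -2.4]
gripper_width: 40.0
time_s: 9.03
ee_pos: [525.5, 168.5, 220.7]
ee_rot: [-180.0, 0.0, -12.9]
force: [-0.4, -0.4, -2.8]
gripper_width: 39.7
time_s: 9.87
ee_pos: [509.8, 358.9, 220.1]
ee_rot: [-180.0, 0.0, -12.8]
force: [0.3, 0.2, -2.6]
gripper_width: 39.8
t 9.97 pos [510.   357.32 220.02] rot [ 5.997e+01  1.000e-02 -1.283e+01] F [ 0.24 -0.22 -2.68] T [-0.006  0.047 -0.016] w 39.74
(500, 934, 3)
```

View pics/a2.png

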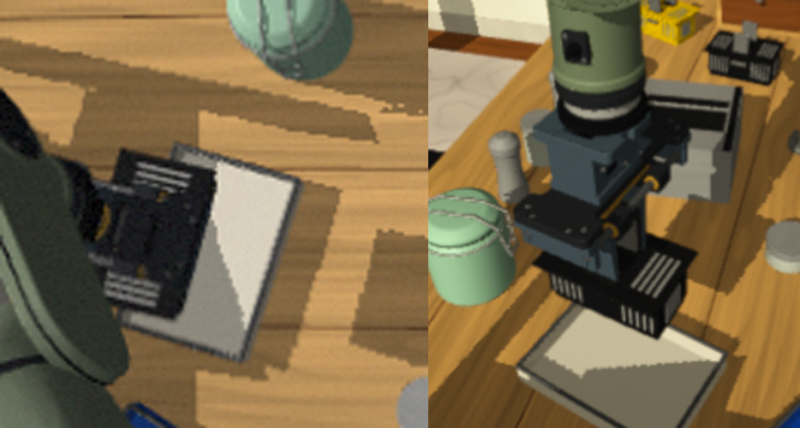

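The pictures show the cartridge hanging level over the off-white tray, shifted outward in the top view only because of its height. The bay behind it is empty. Lowering.

```bash
python3 -m inch '[{"x":0,"y":0,"z":1.5,"yaw":0,"gripper":-0.2},{"x":0,"y":0,"z":2,"yaw":0,"gripper":-0.2},{"x":0,"y":0,"z":2,"yaw":0,"gripper":-0.2},{"x":0,"y":0,"z":2,"yaw":0,"gripper":-0.2},{"x":0,"y":0,"z":2,"yaw":0,"gripper":-0.2},{"x":0,"y":0,"z":1.5,"yaw":0,"gripper":-0.2},{"x":0,"y":0,"z":1,"yaw":0,"gripper":-0.2},{"x":0,"y":0,"z":0.4,"yaw":0,"gripper":-0.2},{"x":0,"y":0,"z":0,"yaw":0,"gripper":-0.2}]'
python3 s.py 2
python3 -m inch '[{"x":0,"y":0,"z":0.15,"yaw":0,"gripper":-0.2},{"x":0,"y":0,"z":0.15,"yaw":0,"gripper":-0.2},{"x":0,"y":0,"z":0.1,"yaw":0,"gripper":-0.2},{"x":0,"y":0,"z":0,"yaw":0,"gripper":-0.2}]'; python3 s.py 2
```

```text
time_s: 10.82
ee_pos: [510.6, 355.5, 95.4]
ee_rot: [179.9, 0.1, -13.0]
force: [0.6, 0.1, -2.7]
gripper_width: 39.8
t 10.87 pos [510.82 355.73  95.83] rot [-3.000e-02  1.000e-02 -1.301e+01] F [ 0.28  0.62 -2.83] T [0.077 0.053 0.009] w 39.91
time_s: 11.2
ee_pos: [510.7, 356.4, 92.2]
ee_rot: [-180.0, -0.0, -13.0]
force: [-0.1, -0.5, -3.0]
gripper_width: 39.7
t 11.25 pos [510.7  356.38  92.2 ] rot [-1.7999e+02 -2.0000e-02 -1.2970e+01] F [ 0.31 -0.59 -2.44] T [ 0.057  0.03  -0.005] w 39.72
```

```bash
for i in 1 2 3 4; do python3 -m inch '[{"x":0,"y":0,"z":0.08,"yaw":0,"gripper":-0.2},{"x":0,"y":0,"z":0,"yaw":0,"gripper":-0.2}]'|grep -E "force"; python3 s.py; done
```

```text
force: [-0.3, 0.3, -2.1]
t 11.42 pos [510.65 356.35  91.13] rot [ 1.800e+02 -1.000e-02 -1.297e+01] F [-0.32  0.28 -2.13] T [ 0.039  0.005 -0.006] w 39.97
force: [-0.2, 0.1, -3.0]
t 11.58 pos [510.6  356.3   90.19] rot [179.99   0.   -12.97] F [-0.22  0.13 -2.96] T [ 0.072  0.052 -0.01 ] w 39.53
force: [-0.2, 0.5, -1.1]
t 11.75 pos [510.71 356.37  89.6 ] rot [-1.800e+02 -1.000e-02 -1.297e+01] F [-0.15  0.53 -1.06] T [0.072 0.05  0.017] w 39.82
force: [-2.6, -1.0, 3.1]
t 11.92 pos [510.7  356.4   89.47] rot [-1.7998e+02 -2.0000e-02 -1.2970e+01] F [-2.62 -1.02  3.06] T [-0.107  0.276 -0.069] w 39.75
```

It's down, at the expected height. I'll open the fingers gradually and back off.

```bash
python3 -m inch '[{"x":0,"y":0,"z":0,"yaw":0,"gripper":-0.05},{"x":0,"y":0,"z":0,"yaw":0,"gripper":0.05},{"x":0,"y":0,"z":0,"yaw":0,"gripper":0.15},{"x":0,"y":0,"z":0,"yaw":0,"gripper":0.25},{"x":0,"y":0,"z":0,"yaw":0,"gripper":0.35},{"x":0,"y":0,"z":-0.05,"yaw":0,"gripper":0.5},{"x":0,"y":0,"z":-0.1,"yaw":0,"gripper":0.6},{"x":0,"y":0,"z":-0.3,"yaw":0,"gripper":0.6}]'; python3 s.py
python3 -m inch '[{"x":0,"y":0,"z":-1,"yaw":0,"gripper":0.6},{"x":0,"y":0,"z":-1.5,"yaw":0,"gripper":0.6},{"x":0,"y":0,"z":-1.5,"yaw":0,"gripper":0.6},{"x":0,"y":0,"z":-2,"yaw":0,"gripper":0.6},{"x":0,"y":0,"z":-2,"yaw":0,"gripper":0.6},{"x":0,"y":0,"z":-2,"yaw":0,"gripper":0.6},{"x":0,"y":0,"z":-2,"yaw":0,"gripper":0.6},{"x":0,"y":0,"z":0,"yaw":0,"gripper":0.6}]'; python3 s.py 2; python3 -c "
from workcell import telemetry;print(telemetry.state()['qpos'])"
```

```text
time_s: 12.58
ee_pos: [510.4, 355.8, 92.4]
ee_rot: [179.9, 0.0, -13.0]
force: [-0.1, 0.2, -0.4]
gripper_width: 72.8
t 12.58 pos [510.43 355.84  92.43] rot [ 1.7992e+02  4.0000e-02 -1.2970e+01] F [-0.14  0.22 -0.42] T [ 0.081  0.038 -0.028] w 72.76
time_s: 13.25
ee_pos: [512.6, 357.5, 218.4]
ee_rot: [-179.6, -0.4, -13.0]
force: [-0.2, 0.5, -0.1]
gripper_width: 73.2
t 13.3 pos [512.21 357.21 217.27] rot [-179.69   -0.31  -12.98] F [-0.12  0.63 -0.37] T [ 0.05   0.019 -0.012] w 73.09
[ 3.38428506e+01  2.32698581e+01  8.49345576e+01 -1.27601544e-02
  7.14635551e+01  1.36825136e+02]
```

```bash
python3 -m inch '[{"x":0,"y":0,"z":0,"yaw":-0.54,"gripper":0.6},{"x":0,"y":0,"z":0,"yaw":-0.54,"gripper":0.6},{"x":0.3836,"y":3.18,"z":0,"yaw":0,"gripper":0.6},{"x":0.3836,"y":3.18,"z":0,"yaw":0,"gripper":0.6},{"x":0.3836,"y":3.18,"z":0,"yaw":0,"gripper":0.6},{"x":0.3836,"y":3.18,"z":0,"yaw":0,"gripper":0.6},{"x":0.3836,"y":3.18,"z":0,"yaw":0,"gripper":0.6},{"x":0.3836,"y":3.18,"z":0,"yaw":0,"gripper":0.6},{"x":0.3836,"y":3.18,"z":0,"yaw":0,"gripper":0.6},{"x":0.3836,"y":3.18,"z":0,"yaw":0,"gripper":0.6},{"x":0.3836,"y":3.18,"z":0,"yaw":0,"gripper":0.6},{"x":0.3836,"y":3.18,"z":0,"yaw":0,"gripper":0.6}]' >/dev/null
python3 -m inch '[{"x":0.3836,"y":3.18,"z":0,"yaw":0,"gripper":0.6},{"x":0.3836,"y":3.18,"z":0,"yaw":0,"gripper":0.6},{"x":0.3836,"y":3.18,"z":0,"yaw":0,"gripper":0.6},{"x":0.3836,"y":3.18,"z":0,"yaw":0,"gripper":0.6},{"x":0.3836,"y":3.18,"z":0,"yaw":0,"gripper":0.6},{"x":0.3836,"y":3.18,"z":0,"yaw":0,"gripper":0.6},{"x":0.3836,"y":3.18,"z":0,"yaw":0,"gripper":0.6},{"x":0.3836,"y":3.18,"z":0,"yaw":0,"gripper":0.6},{"x":0.3836,"y":3.18,"z":0,"yaw":0,"gripper":0.6},{"x":0.3836,"y":3.18,"z":0,"yaw":0,"gripper":0.6},{"x":0.3836,"y":3.18,"z":0,"yaw":0,"gripper":0.6},{"x":0.3836,"y":3.18,"z":0,"yaw":0,"gripper":0.6}]'
python3 -m inch '[{"x":0,"y":0,"z":2,"yaw":0,"gripper":0.44},{"x":0,"y":0,"z":2,"yaw":0,"gripper":0.44},{"x":0,"y":0,"z":2,"yaw":0,"gripper":0.44},{"x":0,"y":0,"z":1,"yaw":0,"gripper":0.44},{"x":0,"y":0,"z":0,"yaw":0,"gripper":0.44}]'; python3 s.py 2; python3 look.py a3 90,130,220,150 230,60,120,120
```

```text
time_s: 15.3
ee_pos: [501.2, -349.6, 211.9]
ee_rot: [-179.9, 0.1, -7.6]
force: [0.6, 0.2, 0.3]
gripper_width: 72.8
time_s: 15.72
ee_pos: [500.2, -347.1, 139.7]
ee_rot: [-179.8, 0.4, -7.6]
force: [-0.2, 0.6, -0.3]
gripper_width: 65.6
t 15.77 pos [ 500.74 -347.37  140.67] rot [-179.86    0.28   -7.57] F [ 0.1   0.59 -0.23] T [ 0.058  0.045 -0.011] w 65.54
(500, 1233, 3)
```

View pics/a3.png

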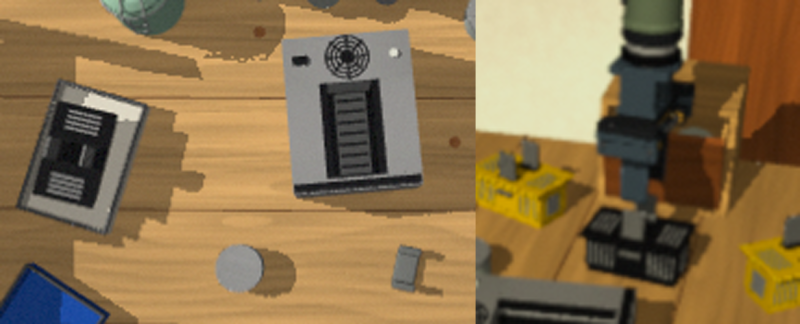

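The old cartridge stands upright in the off-white tray, at about (127,200). The bay is open at about (252,190), and the fingers are over the new cartridge's tabs. I'll measure the bay opening and descend onto the new one.

```bash
python3 - <<'E'
from meas import *
f=grab("top")
poly=[(232,164),(273,160),(277,214.5),(236,217)]
for th in(60,75,90):
  m=lambda c:cv2.morphologyEx((c.max(2)<th).astype(np.uint8),cv2.MORPH_CLOSE,np.ones((30,30)))
  print(fit(f,100,poly,mask=m))
g=cv2.cvtColor(f["img"],cv2.COLOR_BGR2GRAY).astype(np.float32)
a=np.radians(5.0); u=np.array([np.cos(a),np.sin(a)]); v=np.array([-u[1],u[0]])
def prof(d,o,lo,hi):
    s=np.arange(lo,hi,2.); P=np.array([544,-45.5])+s[:,None]*d+o
    uv=proj(f,np.c_[P,np.full(len(P),100)]).astype(np.float32)
    print(list(zip(s.astype(int).tolist(),cv2.remap(g,uv[None,:,0],uv[None,:,1],1)[0].astype(int).tolist())))
for o in(-20*v,20*v): prof(u,o,-80,-52);prof(u,o,52,80)
for o in(-50*u,40*u): prof(v,o,-48,-20);prof(v,o,20,48)
E
python3 -m inch '[{"x":0,"y":0,"z":1.5,"yaw":0,"gripper":0.44},{"x":0,"y":0,"z":1.5,"yaw":0,"gripper":0.44},{"x":0,"y":0,"z":1.2,"yaw":0,"gripper":0.44},{"x":0,"y":0,"z":0.6,"yaw":0,"gripper":0.44},{"x":0,"y":0,"z":0.4,"yaw":0,"gripper":0.44},{"x":0,"y":0,"z":0,"yaw":0,"gripper":0.44},{"x":0,"y":0,"z":0,"yaw":0,"gripper":0.44}]'; python3 s.py 3
```

```text
((545.8833618164062, -50.91893005371094), (164.17276000976562, 122.41305541992188), 3.7089383602142334)
((545.8844604492188, -50.93623352050781), (164.17276000976562, 122.4477310180664), 3.7089383602142334)
((545.8844604492188, -50.93623352050781), (164.17276000976562, 122.4477310180664), 3.7089383602142334)
[(-80, 41), (-78, 31), (-76, 30), (-74, 28), (-72, 51), (-70, 86), (-68, 109), (-66, 89), (-64, 52), (-62, 47), (-60, 51), (-58, 56), (-56, 56), (-54, 59)]
[(52, 48), (54, 58), (56, 61), (58, 63), (60, 62), (62, 61), (64, 62), (66, 65), (68, 101), (70, 141), (72, 145), (74, 146), (76, 144), (78, 122)]
[(-80, 46), (-78, 32), (-76, 27), (-74, 27), (-72, 51), (-70, 101), (-68, 102), (-66, 83), (-64, 45), (-62, 61), (-60, 73), (-58, 78), (-56, 78), (-54, 67)]
[(52, 47), (54, 55), (56, 60), (58, 63), (60, 63), (62, 62), (64, 62), (66, 76), (68, 104), (70, 139), (72, 144), (74, 142), (76, 133), (78, 94)]
[(-48, 146), (-46, 147), (-44, 148), (-42, 101), (-40, 45), (-38, 29), (-36, 26), (-34, 28), (-32, 27), (-30, 23), (-28, 18), (-26, 18), (-24, 18), (-22, 27)]
[(20, 55), (22, 62), (24, 45), (26, 26), (28, 22), (30, 22), (32, 22), (34, 26), (36, 28), (38, 28), (40, 28), (42, 85), (44, 142), (46, 145)]
[(-48, 147), (-46, 146), (-44, 133), (-42, 107), (-40, 57), (-38, 36), (-36, 28), (-34, 23), (-32, 21), (-30, 21), (-28, 21), (-26, 20), (-24, 22), (-22, 33)]
[(20, 56), (22, 58), (24, 41), (26, 31), (28, 25), (30, 20), (32, 25), (34, 28), (36, 26), (38, 26), (40, 41), (42, 80), (44, 118), (46, 144)]
time_s: 16.5
ee_pos: [502.6, -348.6, 92.1]
ee_rot: [180.0, -0.1, -7.6]
force: [0.1, 0.2, -0.4]
gripper_width: 65.7
t 16.6 pos [ 502.65 -348.66   92.21] rot [ 1.7995e+02 -9.0000e-02 -7.5700e+00] F [-0.05 -0.13 -0.45] T [ 0.052  0.005 -0.023] w 65.76
```

```bash
python3 -m inch '[{"x":0,"y":0,"z":0.2,"yaw":0,"gripper":0.44},{"x":0,"y":0,"z":0.2,"yaw":0,"gripper":0.44},{"x":0,"y":0,"z":0.1,"yaw":0,"gripper":0.44},{"x":0,"y":0,"z":0,"yaw":0,"gripper":0.44}]' | grep force;python3 s.py; for i in 1 2 3; do python3 -m inch '[{"x":0,"y":0,"z":0.08,"yaw":0,"gripper":0.44},{"x":0,"y":0,"z":0,"yaw":0,"gripper":0.44}]'|grep -E "force"; python3 s.py; done
```

```text
force: [-0.0, -0.3, 0.6]
t 16.93 pos [ 501.91 -348.2    85.98] rot [-1.7999e+02  3.0000e-02 -7.5800e+00] F [-0.02 -0.26  0.62] T [ 0.024 -0.017 -0.055] w 65.61
force: [0.3, 0.2, -1.1]
t 17.1 pos [ 502.08 -348.34   85.37] rot [180.     0.    -7.57] F [ 0.25  0.17 -1.12] T [0.041 0.031 0.002] w 65.65
force: [-0.1, 0.1, 4.5]
t 17.27 pos [ 502.14 -348.36   85.31] rot [ 1.7999e+02 -2.0000e-02 -7.5700e+00] F [-0.14  0.05  4.47] T [0.234 0.242 0.076] w 65.68
force: [-1.6, 1.0, 8.9]
t 17.43 pos [ 502.14 -348.35   85.27] rot [ 1.7998e+02 -3.0000e-02 -7.5700e+00] F [-1.64  0.95  8.9 ] T [0.429 0.476 0.029] w 65.45
```

```bash
python3 -m inch '[{"x":0,"y":0,"z":-0.12,"yaw":0,"gripper":0.3},{"x":0,"y":0,"z":0,"yaw":0,"gripper":0.2},{"x":0,"y":0,"z":0,"yaw":0,"gripper":0.1},{"x":0,"y":0,"z":0,"yaw":0,"gripper":0.0},{"x":0,"y":0,"z":0,"yaw":0,"gripper":-0.1},{"x":0,"y":0,"z":0,"yaw":0,"gripper":-0.2},{"x":0,"y":0,"z":0,"yaw":0,"gripper":-0.2},{"x":0,"y":0,"z":0,"yaw":0,"gripper":-0.2}]' 20; python3 s.py 2; python3 -m inch '[{"x":0,"y":0,"z":-0.2,"yaw":0,"gripper":-0.2},{"x":0,"y":0,"z":-0.4,"yaw":0,"gripper":-0.2},{"x":0,"y":0,"z":-0.4,"yaw":0,"gripper":-0.2},{"x":0,"y":0,"z":-1,"yaw":0,"gripper":-0.2},{"x":0,"y":0,"z":-1,"yaw":0,"gripper":-0.2},{"x":0,"y":0,"z":0,"yaw":0,"gripper":-0.2}]';python3 s.py 2
```

```text
time_s: 18.1
ee_pos: [502.3, -347.9, 85.5]
ee_rot: [-180.0, -0.0, -7.6]
force: [-0.3, 3.2, 5.8]
gripper_width: 40.1
t 18.15 pos [ 502.34 -347.94   85.51] rot [-1.7997e+02 -3.0000e-02 -7.5900e+00] F [-0.34  2.86  5.95] T [ 0.439  0.068 -0.046] w 39.78
time_s: 18.65
ee_pos: [503.4, -349.4, 117.8]
ee_rot: [179.9, -0.3, -7.6]
force: [-0.2, -1.3, -2.7]
gripper_width: 39.9
t 18.7 pos [ 503.22 -349.21  117.31] rot [179.87  -0.22  -7.58] F [-0.03 -0.35 -2.97] T [0.003 0.013 0.02 ] w 39.99
```

```bash
python3 -m inch '[{"x":0,"y":0,"z":-1,"yaw":0,"gripper":-0.2},{"x":0,"y":0,"z":-1.5,"yaw":0,"gripper":-0.2},{"x":0,"y":0,"z":-2,"yaw":0,"gripper":-0.2},{"x":0,"y":0,"z":-2,"yaw":-0.63,"gripper":-0.2},{"x":0,"y":0,"z":-2,"yaw":-0.63,"gripper":-0.2},{"x":0,"y":0,"z":-1.5,"yaw":-0.63,"gripper":-0.2},{"x":0,"y":0,"z":0,"yaw":-0.63,"gripper":-0.2}]' >/dev/null
python3 -m inch '[{"x":0.289,"y":-1.243,"z":0,"yaw":0,"gripper":-0.2},{"x":0.578,"y":-2.486,"z":0,"yaw":0,"gripper":-0.2},{"x":0.578,"y":-2.486,"z":0,"yaw":0,"gripper":-0.2},{"x":0.578,"y":-2.486,"z":0,"yaw":0,"gripper":-0.2},{"x":0.578,"y":-2.486,"z":0,"yaw":0,"gripper":-0.2},{"x":0.578,"y":-2.486,"z":0,"yaw":0,"gripper":-0.2},{"x":0.578,"y":-2.486,"z":0,"yaw":0,"gripper":-0.2},{"x":0.578,"y":-2.486,"z":0,"yaw":0,"gripper":-0.2},{"x":0.578,"y":-2.486,"z":0,"yaw":0,"gripper":-0.2},{"x":0.578,"y":-2.486,"z":0,"yaw":0,"gripper":-0.2},{"x":0.578,"y":-2.486,"z":0,"yaw":0,"gripper":-0.2},{"x":0.578,"y":-2.486,"z":0,"yaw":0,"gripper":-0.2}]' >/dev/null
python3 -m inch '[{"x":0.289,"y":-1.243,"z":0,"yaw":0,"gripper":-0.2},{"x":0,"y":0,"z":0,"yaw":0,"gripper":-0.2},{"x":0,"y":0,"z":0,"yaw":0,"gripper":-0.2},{"x":0,"y":0,"z":0,"yaw":0,"gripper":-0.2}]'; python3 s.py 3; python3 look.py a4 210,130,90,100 190,70,130,160
```

```text
time_s: 20.62
ee_pos: [544.7, -45.7, 214.9]
ee_rot: [180.0, 0.0, 5.0]
force: [-0.1, -0.4, -2.8]
gripper_width: 39.9
t 20.72 pos [544.73 -45.89 214.9 ] rot [1.7997e+02 4.0000e-02 4.9600e+00] F [ 0.22 -0.18 -2.49] T [ 0.011  0.023 -0.008] w 39.69
(500, 856, 3)
```

View pics/a4.png

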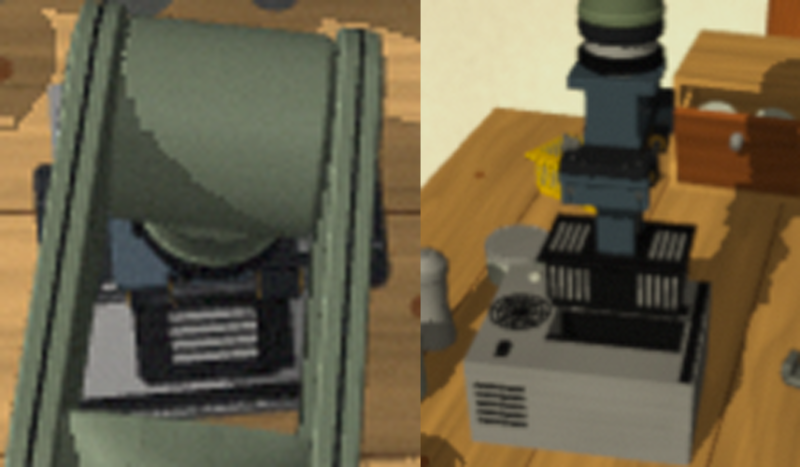

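Held level over the bay. I'll check how far the cartridge sits from the tool along x, using the plate's visible near edge and the side view.

```bash
python3 - <<'E'
from h import *
f=grab("top"); g=cv2.cvtColor(f["img"],cv2.COLOR_BGR2GRAY).astype(np.float32)
a=np.radians(5.0); u=np.array([np.cos(a),np.sin(a)]); v=np.array([-u[1],u[0]])
def prof(d,o,lo,hi,z=192.9):
    s=np.arange(lo,hi,1.); P=np.array([544.7,-45.9])+s[:,None]*d+o
    uv=proj(f,np.c_[P,np.full(len(P),z)]).astype(np.float32)
    print(lo,cv2.remap(g,uv[None,:,0],uv[None,:,1],1)[0].astype(int).tolist())
for o in(-35,-25,0,25,35): prof(u,o*v,-80,-62)
prof(v,-55*u,-55,-37);prof(v,-55*u,37,55)
E
```

```text
-80 [20, 17, 38, 61, 78, 77, 75, 68, 56, 46, 37, 29, 23, 23, 24, 24, 22, 20]
-80 [16, 22, 32, 55, 79, 86, 70, 52, 39, 27, 16, 19, 23, 26, 23, 20, 20, 24]
-80 [25, 26, 57, 98, 136, 114, 92, 71, 53, 33, 26, 27, 29, 29, 29, 29, 28, 27]
-80 [30, 42, 69, 99, 103, 95, 88, 72, 55, 41, 35, 29, 26, 26, 25, 25, 26, 27]
-80 [29, 29, 52, 89, 129, 117, 95, 75, 58, 40, 29, 29, 28, 28, 28, 27, 27, 28]
-55 [76, 57, 60, 75, 89, 92, 94, 91, 69, 48, 32, 25, 20, 18, 20, 21, 22, 23]
37 [27, 26, 25, 25, 26, 27, 38, 50, 68, 97, 128, 142, 142, 143, 143, 144, 144, 144]
```

```bash
python3 -m inch '[{"x":0.07,"y":-0.08,"z":0.5,"yaw":0,"gripper":-0.2},{"x":0,"y":0,"z":1,"yaw":0,"gripper":-0.2},{"x":0,"y":0,"z":0.8,"yaw":0,"gripper":-0.2},{"x":0,"y":0,"z":0.3,"yaw":0,"gripper":-0.2},{"x":0,"y":0,"z":0,"yaw":0,"gripper":-0.2},{"x":0,"y":0,"z":0,"yaw":0,"gripper":-0.2}]'|grep force; python3 s.py 2
for i in 1 2 3; do python3 -m inch '[{"x":0,"y":0,"z":0.2,"yaw":0,"gripper":-0.2},{"x":0,"y":0,"z":0.2,"yaw":0,"gripper":-0.2},{"x":0,"y":0,"z":0,"yaw":0,"gripper":-0.2}]'|grep time; python3 s.py; done
```

```text
force: [-0.1, 0.4, -2.3]
t 21.42 pos [545.68 -44.17 188.77] rot [-0.    0.02  5.03] F [ 0.02  0.62 -2.2 ] T [ 0.039 -0.029  0.039] w 39.79
time_s: 21.67
t 21.67 pos [545.54 -44.15 184.79] rot [1.80e+02 2.00e-02 5.03e+00] F [-0.28  0.13 -2.88] T [0.017 0.027 0.043] w 39.96
time_s: 21.92
t 21.92 pos [545.4  -44.15 180.59] rot [-1.7999e+02  5.0000e-02  5.0300e+00] F [-0.63  0.24 -3.18] T [-0.003  0.037 -0.039] w 40.06
time_s: 22.17
t 22.17 pos [545.42 -44.16 176.55] rot [-1.80e+02  5.00e-02  5.03e+00] F [-0.23 -0.18 -3.82] T [0.05  0.035 0.048] w 39.46
```

```bash
python3 -m inch '[{"x":0,"y":0.06,"z":0,"yaw":0,"gripper":-0.2},{"x":0,"y":0,"z":0.1,"yaw":0,"gripper":-0.2},{"x":0,"y":0,"z":0,"yaw":0,"gripper":-0.2}]'|grep time; python3 s.py
for i in 1 2 3 4; do python3 -m inch '[{"x":0,"y":0,"z":0.15,"yaw":0,"gripper":-0.2},{"x":0,"y":0,"z":0.15,"yaw":0,"gripper":-0.2}]'|grep time; python3 s.py; done
```

```text
time_s: 22.42
t 22.42 pos [545.73 -44.84 175.96] rot [180.     0.     5.02] F [-0.29 -0.34 -2.49] T [ 0.046  0.046 -0.029] w 39.38
time_s: 22.58
t 22.58 pos [545.81 -44.82 173.04] rot [ 1.7999e+02 -2.0000e-02  5.0200e+00] F [ 0.09  0.4  -2.32] T [ 0.055  0.054 -0.084] w 39.83
time_s: 22.75
t 22.75 pos [545.67 -44.8  169.84] rot [1.80e+02 1.00e-02 5.02e+00] F [ 0.38 -0.31 -2.56] T [ 0.056 -0.027 -0.004] w 39.74
time_s: 22.92
t 22.92 pos [545.72 -44.81 166.84] rot [1.80e+02 1.00e-02 5.03e+00] F [ 0.11  0.08 -2.59] T [-0.001  0.047 -0.016] w 39.68
time_s: 23.08
t 23.08 pos [545.75 -44.78 163.88] rot [180.    -0.     5.03] F [ 0.69  0.01 -2.39] T [-0.04   0.012  0.014] w 39.71
```

It's sliding in freely with no side force. Continuing down.

```bash
python3 -m inch '[{"x":0,"y":0,"z":0.25,"yaw":0,"gripper":-0.2},{"x":0,"y":0,"z":0.25,"yaw":0,"gripper":-0.2},{"x":0,"y":0,"z":0.25,"yaw":0,"gripper":-0.2},{"x":0,"y":0,"z":0.25,"yaw":0,"gripper":-0.2}]'|grep time; python3 s.py
python3 -m inch '[{"x":0,"y":0,"z":0.25,"yaw":0,"gripper":-0.2},{"x":0,"y":0,"z":0.25,"yaw":0,"gripper":-0.2},{"x":0,"y":0,"z":0.25,"yaw":0,"gripper":-0.2},{"x":0,"y":0,"z":0.25,"yaw":0,"gripper":-0.2},{"x":0,"y":0,"z":0.15,"yaw":0,"gripper":-0.2},{"x":0,"y":0,"z":0,"yaw":0,"gripper":-0.2}]'|grep time; python3 s.py 2
for i in 1 2 3; do python3 -m inch '[{"x":0,"y":0,"z":0.1,"yaw":0,"gripper":-0.2},{"x":0,"y":0,"z":0,"yaw":0,"gripper":-0.2}]'|grep time; python3 s.py; done
```

```text
time_s: 23.42
t 23.42 pos [545.71 -44.8  153.71] rot [1.80e+02 1.00e-02 5.03e+00] F [-0.75 -0.16 -3.04] T [-0.013  0.014 -0.049] w 39.46
time_s: 23.92
t 23.97 pos [545.58 -44.79 142.23] rot [0.   0.03 5.03] F [ 0.23 -0.41 -2.18] T [-0.008 -0.008  0.017] w 39.69
time_s: 24.13
t 24.13 pos [545.79 -44.8  141.54] rot [ 1.7999e+02 -1.0000e-02  5.0300e+00] F [ 0.08  0.43 -1.94] T [ 0.035 -0.021 -0.023] w 40.13
time_s: 24.3
t 24.3 pos [545.68 -44.81 140.47] rot [179.99   0.     5.03] F [-0.33  0.06 -2.49] T [-0.007  0.008 -0.028] w 39.82
time_s: 24.47
t 24.47 pos [545.66 -44.79 139.41] rot [1.80e+02 1.00e-02 5.02e+00] F [-0.62 -0.99 -2.67] T [0.013 0.035 0.044] w 39.84
```

```bash
for i in 1 2 3 4; do python3 -m inch '[{"x":0,"y":0,"z":0.1,"yaw":0,"gripper":-0.2},{"x":0,"y":0,"z":0.1,"yaw":0,"gripper":-0.2},{"x":0,"y":0,"z":0,"yaw":0,"gripper":-0.2}]'|grep time; python3 s.py; done
```

```text
time_s: 24.72
t 24.72 pos [545.85 -44.79 137.93] rot [ 1.7999e+02 -2.0000e-02  5.0300e+00] F [-1.43 -0.77  1.38] T [ 0.038  0.247 -0.001] w 40.03
time_s: 24.97
t 24.97 pos [545.87 -44.8  136.1 ] rot [ 1.7999e+02 -4.0000e-02  5.0200e+00] F [-2.32  0.59  6.33] T [ 0.132  0.361 -0.   ] w 40.14
time_s: 25.22
t 25.22 pos [545.9  -44.8  134.52] rot [ 1.7999e+02 -5.0000e-02  5.0300e+00] F [-2.99 -0.48  8.35] T [ 0.092  0.596 -0.017] w 39.71
time_s: 25.47
t 25.47 pos [545.93 -44.81 133.03] rot [ 1.7998e+02 -7.0000e-02  5.0300e+00] F [-4.37  0.65 11.62] T [0.135 0.808 0.052] w 39.99
```

```bash
for i in 1 2; do python3 -m inch '[{"x":0,"y":0,"z":0.07,"yaw":0,"gripper":-0.2},{"x":0,"y":0,"z":0,"yaw":0,"gripper":-0.2}]'|grep time; python3 s.py 2; done
```

```text
time_s: 25.63
t 25.68 pos [545.94 -44.79 132.61] rot [ 1.7998e+02 -8.0000e-02  5.0300e+00] F [-3.88  0.53 11.87] T [ 0.145  0.813 -0.018] w 39.74
time_s: 25.85
t 25.9 pos [545.95 -44.79 132.1 ] rot [ 1.7998e+02 -8.0000e-02  5.0300e+00] F [-4.42  0.54 13.08] T [0.136 0.903 0.033] w 39.93
```

```bash
python3 -m inch '[{"x":0,"y":0,"z":0.05,"yaw":0,"gripper":-0.1},{"x":0,"y":0,"z":0,"yaw":0,"gripper":0.0},{"x":0,"y":0,"z":0,"yaw":0,"gripper":0.1},{"x":0,"y":0,"z":0,"yaw":0,"gripper":0.2},{"x":0,"y":0,"z":0,"yaw":0,"gripper":0.3},{"x":0,"y":0,"z":0,"yaw":0,"gripper":0.4},{"x":0,"y":0,"z":0,"yaw":0,"gripper":0.44},{"x":0,"y":0,"z":0,"yaw":0,"gripper":0.44}]'; python3 s.py 2
for i in 1 2 3 4 5; do python3 -m inch '[{"x":0,"y":0,"z":-0.1,"yaw":0,"gripper":0.44},{"x":0,"y":0,"z":0,"yaw":0,"gripper":0.44}]' |grep time; python3 s.py; done
```

```text
time_s: 26.57
ee_pos: [547.1, -45.7, 132.1]
ee_rot: [179.9, -0.2, 5.1]
force: [-3.3, -1.9, 13.2]
gripper_width: 66.0
t 26.62 pos [547.1  -45.7  132.08] rot [179.86  -0.24   5.06] F [-3.08 -1.67 13.27] T [-0.253  0.566  0.079] w 65.64
time_s: 26.78
t 26.78 pos [547.09 -45.69 132.95] rot [179.86  -0.23   5.06] F [-2.83 -2.19 11.58] T [-0.265  0.52   0.129] w 65.5
time_s: 26.95
t 26.95 pos [547.09 -45.7  133.72] rot [179.86  -0.23   5.06] F [-1.74 -1.21 10.41] T [-0.291  0.398  0.123] w 65.73
time_s: 27.12
t 27.12 pos [547.06 -45.68 134.44] rot [179.87  -0.22   5.06] F [-0.71 -2.11  8.15] T [-0.354  0.23   0.067] w 66.06
time_s: 27.28
t 27.28 pos [547.07 -45.66 135.14] rot [179.87  -0.21   5.06] F [-0.64 -2.24  7.34] T [-0.37   0.115  0.074] w 65.48
time_s: 27.45
t 27.45 pos [546.65 -45.11 135.32] rot [ 1.7995e+02 -1.4000e-01  5.0200e+00] F [-0.49 -0.51  6.09] T [-0.149  0.083 -0.013] w 65.65
```

```bash
for i in 1 2 3; do python3 -m inch '[{"x":0,"y":0,"z":-0.1,"yaw":0,"gripper":0.44},{"x":0,"y":0,"z":0,"yaw":0,"gripper":0.44}]' |grep time; python3 s.py; done
```

```text
time_s: 27.62
t 27.62 pos [545.64 -44.67 135.42] rot [-1.7999e+02  2.0000e-02  5.0200e+00] F [-0.26 -0.53 -0.04] T [ 0.013 -0.014 -0.047] w 65.51
time_s: 27.78
t 27.78 pos [545.52 -44.67 136.33] rot [-1.7999e+02  4.0000e-02  5.0300e+00] F [ 0.43 -0.54  0.17] T [-0.018  0.017  0.016] w 65.7
time_s: 27.95
t 27.95 pos [545.68 -44.73 137.57] rot [-1.80e+02  1.00e-02  5.03e+00] F [-0.24  0.77  0.63] T [-0.009  0.019  0.026] w 65.68
```

The force dropped to zero at 135.3 mm, the same height as the old latched plate, so it has locked. I'll rise, move aside and check.

```bash
python3 -m inch '[{"x":0,"y":0,"z":-0.5,"yaw":0,"gripper":0.55},{"x":0,"y":0,"z":-1,"yaw":0,"gripper":0.55},{"x":0,"y":0,"z":-1.5,"yaw":0,"gripper":0.55},{"x":0,"y":0,"z":-2,"yaw":0,"gripper":0.55},{"x":0,"y":0,"z":-2,"yaw":0,"gripper":0.55},{"x":0,"y":0,"z":-2,"yaw":0,"gripper":0.55}]' >/dev/null
python3 -m inch '[{"x":0,"y":2.5,"z":0,"yaw":0,"gripper":0.55},{"x":0,"y":2.5,"z":0,"yaw":0,"gripper":0.55},{"x":0,"y":2.5,"z":0,"yaw":0,"gripper":0.55},{"x":0,"y":2.5,"z":0,"yaw":0,"gripper":0.55},{"x":0,"y":2.5,"z":0,"yaw":0,"gripper":0.55},{"x":0,"y":2.5,"z":0,"yaw":0,"gripper":0.55},{"x":0,"y":2.5,"z":0,"yaw":0,"gripper":0.55},{"x":0,"y":2.5,"z":0,"yaw":0,"gripper":0.55},{"x":0,"y":2.5,"z":0,"yaw":0,"gripper":0.55},{"x":0,"y":2.5,"z":0,"yaw":0,"gripper":0.55},{"x":0,"y":0,"z":0,"yaw":0,"gripper":0.55},{"x":0,"y":0,"z":0,"yaw":0,"gripper":0.55}]'
python3 look.py a5 90,90,250,190 190,140,120,100; cp pics/a5.png pics/a5b.png
python3 - <<'E'
from h import *
f=grab("top"); t0=cv2.imread("pics/top0.png"); g=cv2.cvtColor(f["img"],cv2.COLOR_BGR2GRAY).astype(np.float32); g0=cv2.cvtColor(t0,cv2.COLOR_BGR2GRAY).astype(np.float32)
a=np.radians(5.0); u=np.array([np.cos(a),np.sin(a)]); v=np.array([-u[1],u[0]])
for z,pts in((113,[(-75,-60,-38),(-75,-60,38),(66,80,-38),(66,80,38)]),):
  for lo,hi,o in pts:
    s=np.arange(lo,hi,1.); P=np.array([544,-46])+s[:,None]*u+o*v
    uv=proj(f,np.c_[P,np.full(len(P),z)]).astype(np.float32)
    for q in(g0,g): print(lo,o,cv2.remap(q,uv[None,:,0],uv[None,:,1],1)[0].astype(int).tolist())
# tab tops profile across y at z=153
for q in(g0,g):
    s=np.arange(-36,37,2.); P=np.array([544,-46])+s[:,None]*v
    uv=proj(f,np.c_[P,np.full(len(P),153)]).astype(np.float32)
    print("tabs",cv2.remap(q,uv[None,:,0],uv[None,:,1],1)[0].astype(int).tolist())
E
```

```text
time_s: 29.45
ee_pos: [567.6, -294.8, 228.1]
ee_rot: [-180.0, -0.0, 4.9]
force: [0.1, 0.6, 0.3]
gripper_width: 70.9
(500, 1257, 3)
-75 -38 [22, 22, 22, 27, 35, 43, 40, 35, 30, 29, 29, 29, 29, 30, 31]
-75 -38 [28, 26, 24, 38, 60, 82, 76, 64, 52, 44, 37, 29, 28, 28, 27]
-75 38 [27, 30, 33, 38, 51, 64, 68, 57, 46, 38, 35, 31, 28, 28, 27]
-75 38 [28, 31, 34, 44, 75, 104, 114, 93, 72, 57, 47, 36, 30, 29, 28]
66 -38 [23, 23, 22, 33, 58, 82, 101, 113, 124, 131, 131, 130, 131, 132]
66 -38 [27, 26, 23, 31, 51, 69, 87, 108, 127, 140, 142, 144, 145, 145]
66 38 [21, 21, 21, 30, 63, 99, 126, 129, 131, 133, 133, 133, 133, 132]
66 38 [26, 26, 26, 32, 49, 68, 85, 105, 123, 140, 143, 145, 147, 146]
tabs [18, 15, 13, 16, 70, 105, 116, 75, 49, 33, 29, 28, 26, 23, 23, 21, 17, 20, 19, 16, 13, 14, 14, 14, 11, 13, 19, 21, 17, 15, 22, 69, 94, 74, 42, 26, 24]
tabs [24, 23, 24, 32, 92, 117, 111, 76, 47, 29, 25, 23, 23, 27, 23, 22, 23, 22, 20, 20, 24, 21, 20, 27, 21, 21, 23, 18, 20, 25, 34, 82, 102, 75, 47, 32, 28]
```

View pics/a5.png

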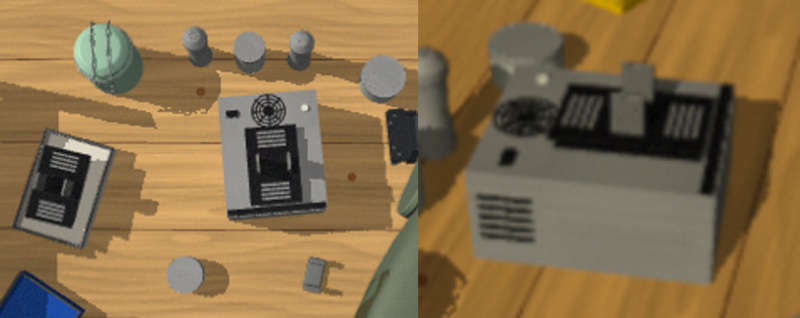

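The final pictures show the new cartridge level in the bay, at about (253,190). Its tab and plate profiles match the old latched one to within about 1 mm. The old cartridge stands in the tray at about (127,200), and the bystanders in view are where they were. Handing in.

```bash
python3 -c "
from workcell import env; print(env.job_done())"
```

```text
the job is handed in; nothing more can be done
None
```

I changed the cartridge and handed the job in at about 29.5 s of the 64 s allowed.

**What I did**
- **Old cartridge out:** I pressed it in about 3.4 mm at roughly 14 N. I then pinched its tabs with a 20 N grip and lifted it out, with no pull on the hooks. It was set down upright in the off-white tray with about 6 N of contact force.
- **New cartridge in:** I took it by its tabs and slid it into the bay with no noticeable side force. I pressed it about 3.3 mm past the latch and opened the fingers while still holding it down.

**Last checks**
- **Latch:** on rising, the force fell to zero at the same height as the old latched plate. The seat pushed no further, so it has locked.
- **Tabs and level:** in the final top view, the tabs are back at the original latched positions. The plate edges match to within about 1 mm along the bay, and the plate looks level in the side view.
- **Tray and bystanders:** the old cartridge stands upright in the tray, and the bystanders in view had not moved by eye.

**Where measurements disagreed:** before insertion, the camera put the new cartridge 1–2 mm off the gripper along the bay, while the measurement taken on the shelf said about 0. I used a value in between, and it went in without contact.

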